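# Uncouple the sample rocker's drive tongue and hold it up

## Task

The rocker's ball joint is to be cleaned: pull the spring latch on the coupler sideways to unhook it, and with the latch held open lift the tongue off the ball until the coupler is at least 5 cm above where it sat. Finish while still holding the tongue up there, steady, with the gripper, so that a colleague can wipe the ball. Leave the other things on the counter where they are.

Things in the scene. Friction and masses are not known exactly. Their poses are not given: they have to be found in the camera images.
- rocker: Sample rocker, fixed: white housing 220 x 170 x 70 mm with a tilting aluminium tray 200 x 210 mm on top (rim at 141 mm). Origin on the counter under the tray's pivot; x points from the coupler to the tray, y is the way the latch is pulled open, z up. A steel tongue 24 mm wide runs from the tray along -x to a coupler head sitting on a ball 235 mm from the pivot.
- ball (a point): Centre of the steel ball (28 mm across, flat underside, on an 11 mm neck) on the motor pod, 235 mm from the pivot along the rocker's -x, 95 mm above the counter; the ball's top is at 106 mm.
- coupler (a point): Mouth centre of the coupler: a steel head 52 (x) x 50 (y) mm, 32 mm tall, at the tongue's end, open below. Seated, the mouth is 86 mm and the head's flat top 118 mm above the counter. Moves with the tongue.
- latch_grip (a point): Where to pinch the latch handle: an upright bare-metal fin on the coupler, 30 mm long (rocker x), 12 mm thick (rocker y). Seated, the fin reaches from 124 to 163.5 mm above the counter; this point is at mid-thickness, at 147.5 mm. Moves with latch and tongue. A firm pinch (40 N or more) here also carries the tongue.
- latch (a joint): Latch slide on the coupler, m: 0 = closed (its pawl hooks under the ball and locks the tongue down); grows along the rocker's +y to 0.016 at the stop. Spring 3 N at 0 to 8 N at the stop; snaps shut if let go. The pawl clears the ball from 0.007 on. Once the coupler is off the ball the latch no longer matters.
- tongue (a joint): Hinge of tongue and tray, rad, about the rocker's y axis through a pivot 105 mm above the rocker's origin: 0 = coupler seated; positive lifts the coupler (235 mm from the pivot: 0.2 rad is 47 mm), stop at 0.42. Nose-heavy (2 to 5 N at the coupler): drops back if let go.
- rack: Bystander, loose: white tube rack 70 x 130 mm, 75 mm tall with its tubes. Origin at the centre of its underside.
- specimen_jar: Bystander, loose: specimen jar, 56 mm across, 65 mm tall. Origin at the centre of its underside.
- beaker: Bystander, loose: glass beaker, 68 mm across, 85 mm tall. Origin at the centre of its underside.
- tip_box: Bystander, loose: grey pipette-tip box 85 x 120 x 50 mm. Origin at the centre of its underside.
- dish: Bystander, loose: clear covered dish, 90 mm across, 15 mm tall. Origin at the centre of its underside.
- wrench: Bystander, loose: steel wrench, 140 mm long, lying flat. Origin at the centre of its underside.

How it is judged (in metres and radians):
On the way, in this order (a step that is already met when the one before it is completed fails the run):
1. the latch is pulled open by the fingers while the coupler is still seated (value of joint latch above 0.007 m and value of joint tongue below 0.04 rad and contact force between the fingers and rocker above 1 N), for 0.1 s.
2. the coupler is lifted clear of the ball (value of joint tongue above 0.14 rad), for 0.2 s.
At the end, for the whole second after the job is handed in: The tongue is held up by the fingers (contact force over 1 N), lifted by more than 0.195 rad (coupler some 45 mm or more above its seat), and steady (under 0.06 rad/s). No bystander was moved by more than 25 mm (value of joint tongue above 0.195 rad and velocity of joint tongue between -0.06 and 0.06 rad/s and contact force between the fingers and rocker above 1 N); the arm keeps its last pose, push and grip.
It fails at once if a bystander is disturbed (moved more than 25 mm) (distance of any of rack, specimen_jar, beaker, tip_box, dish, wrench from where it was at the start of the episode above 0.025 m).
It also fails if it takes over 32 s, if anything falls off the work surface, if the arm or the gripper's body presses on something with over 40 N, if the wrist force passes 120 N, or if a joint passes its speed limit or range.

## Robot

A 7-joint arm with a two-finger parallel gripper is mounted at the origin on the work surface. World frame = base frame: x ahead of the robot, y to its left, z up, the work surface at z = 0. Lengths are in m, angles in degrees, forces in N, time in s.
With the tool pointing down it reaches from about 0.425 to 0.875 m from the base axis. Payload 4.7 kg.
Tool frame: the origin (TCP) lies midway between the tips of the shut fingers; the grasp point (between the pads) lies 19 mm behind it; z points along the fingers, y is the line along which they close (so a half turn about z gives the same grasp; the last joint's range is limited). The gripper opens to 87 mm and grips with 3 to 60 N. Pads are 19 mm wide; open, the fingers measure 117 mm over their backs; the gripper's body (75 mm by 190 mm) begins 51 mm behind the grasp point.
Start: joints at [70.709, 18.392, -4.016, 83.108, 1.295, 78.541, -3.26], TCP at [0.223, -0.61, 0.223] pointing down, gripper open.
Joint ranges: [-163.93, 163.93], [-17.29, 119.83], [-79.2, 71.16], [3.27, 140.29], [-89.18, 269.18], [5.43, 117.66], [-154.24, 154.24]. Speed limits (degrees/s): [147.25, 147.25, 180, 180, 180, 180, 180].

## Interface

Orientations are given as [roll, pitch, yaw] about the fixed x, y, z axes, in that order (R = Rz(yaw) Ry(pitch) Rx(roll)).
In Python, from cell import env gives the robot as it stands.
- The arm moves only by the tool step_arm, never from a script. Its argument "moves" is a list of rows, each an object with "dp": the shift along the tool's x, y, z in mm, a list of three; "dr": the turn, a rotation vector about the tool's x, y, z in rad, a list of three; "fingers": the closure, from 0 (fully open) to 1 (shut). In form: [{"dp": [dx, dy, dz], "dr": [ax, ay, az], "fingers": fingers}, ...]. A call has exactly 5 rows; each row shifts and turns the commanded pose from where the row before left it, along the tool's axes as they then stand; what a row does not reach is not made up. A row lasts 1/8 s, in which the tool goes at most 62.5 mm and 10.7 degrees, less where a joint would pass 70% of its speed; a pose out of reach is approached as far as the arm can. A call with a gripper value outside its range is refused whole. The fingers move at their own pace and stop on an object; "squeeze" is the grip in N (left out, the last holds). Time passes only in rows, so rows that do not move let the fingers close, or fill a call up. It gives the time, the measured TCP pose, the force, the opening and the grip force at its end, in the units of the state.
- env.get_obs(): the state, without advancing time (a new reading comes with each control period).
- env.read_camera(name): name is "scene" or "side" or "wrist"; returns the picture (420x560x3 uint8, red, green, blue); there is no depth.
- env.camera_model(name): a dict with "fx", "fy", "cx", "cy" (pixels), "R" (3x3) and "t" (3): a world point X has camera coordinates R X + t. Camera axes: x right, y down, z forward; pixel columns grow to the right and rows downward; lengths in m; the calibration is good to about 2 mm. A picture is of the moment at which its call begins: read the wrist's pose just before it. camera_model takes no time and is no camera call; for the wrist camera it gives the pose at the moment of the call.
- env.sign_off(): hands the job in; it is judged then, once.
The state is a dict: "time_s": time; "qpos": joint angles; "joint_velocities": joint speeds; "effort": joint torques, N m; "tool_pos": TCP position; "tool_rot": TCP orientation; "force": force on the tool from outside, world axes, zero at the start; "wrist_torque": the same for the moment, N m; "grip_width": finger opening in m; "grasp_force": force on a finger pad.
Only numpy, scipy, OpenCV 4.12 (cv2) and the standard library are available. Lean on these libraries where they do the work, as an engineer would, in place of code of your own. Each camera call takes 0.05 s, during which the arm holds its last target. There are 200 camera calls.

## Working session

There is one attempt and no reset: what is moved stays moved. The work goes in short steps, Python scripts to look and compute and a tool call to move; the robot and the scene stay as the last step left them, time stands still between calls to the robot, and variables do not carry over. Pictures are saved under pics/ and viewed, at most 10 in all, crops included, and the job is handed in when it is done.

Besides the shell and the picture viewer there is one more tool, called as name(argument=value, ...) on one line, values as JSON. step_arm: Moves the arm, as the interface text tells. Its arguments: {"type":"object","properties":{"moves":{"type":"array","items":{"type":"object","properties":{"dp":{"type":"array","items":{"type":"number"}},"dr":{"type":"array","items":{"type":"number"}},"fingers":{"type":"number"}}}},"squeeze":{"type":"number"}},"required":["moves"]}

```bash
mkdir -p pics; python3 - <<'E'
from cell import env
import cv2,numpy as np
for n in ["scene","side"]:
    m=env.camera_model(n); print(n,m)
    cv2.imwrite(f"pics/{n}0.png",env.read_camera(n)[:,:,::-1])
o=env.get_obs(); print({k:o[k] for k in("time_s","tool_pos","tool_rot","grip_width")})
E
```

```text
scene {'fx': 407.61733034840404, 'fy': 407.61733034840404, 'cx': 271.6714984530559, 'cy': 209.39584231936325, 'R': array([[-0.4604825 ,  0.8875835 ,  0.01230426],
       [ 0.6269805 ,  0.33503023, -0.70331372],
       [-0.62837196, -0.31614913, -0.71077311]]), 't': array([ 0.25347379, -0.32240819,  1.42135538])}
side {'fx': 417.8760676734544, 'fy': 417.8760676734544, 'cx': 279.27523323591583, 'cy': 200.2156171187257, 'R': array([[ 0.71081205, -0.7033763 ,  0.00283178],
       [-0.46972457, -0.47767922, -0.74241592],
       [ 0.52355044,  0.52638802, -0.66993327]]), 't': array([-0.39594828,  0.40183187,  0.58840179])}
{'time_s': 0.1, 'tool_pos': array([ 0.22314149, -0.60995253,  0.22157095]), 'tool_rot': array([-1.79899528e+02,  6.52313313e-03,  2.00993489e+01]), 'grip_width': 0.08667014951423033}
```

View pics/scene0.png

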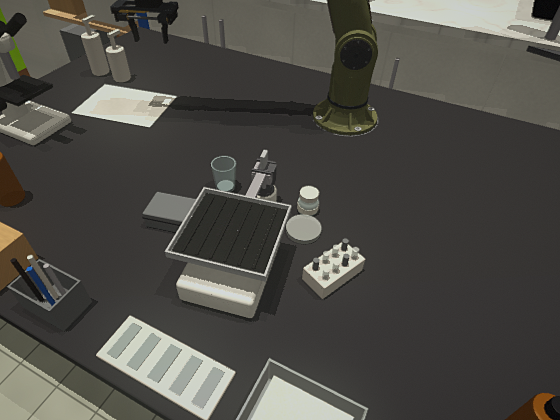

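View pics/side0.png

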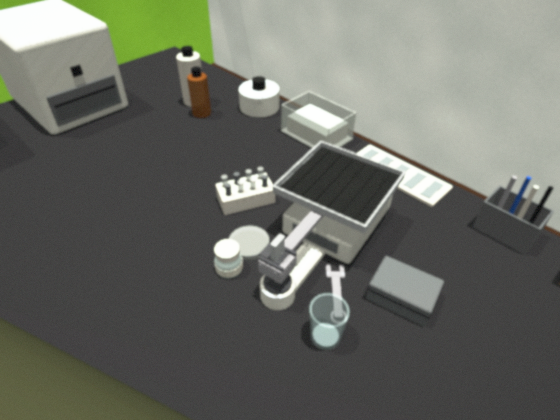

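The scene view shows the tray with corners near (206,188), (291,207), (262,273), (167,236) and the coupler near (263,165). The side view shows the coupler near (278,260), the beaker at (328,320) and the jar at (228,258). I'll zoom in and get the tray pose.

```bash
cat > h.py <<'E'
from cell import env
import numpy as np
def ray(n,u,v,m=None):
    m=m or env.camera_model(n); R,t=np.array(m["R"]),np.array(m["t"])
    d=R.T@np.array([(u-m["cx"])/m["fx"],(v-m["cy"])/m["fy"],1]); return -R.T@t,d/np.linalg.norm(d)
def plane(n,u,v,z,m=None):
    c,d=ray(n,u,v,m); return c+d*(z-c[2])/d[2]
def tri(*obs):
    A=np.zeros((3,3));b=np.zeros(3)
    for o in obs:
        c,d=ray(*o); P=np.eye(3)-np.outer(d,d); A+=P; b+=P@c
    return np.linalg.solve(A,b)
def proj(n,X):
    m=env.camera_model(n); p=np.array(m["R"])@X+m["t"]; return np.array([m["fx"]*p[0]/p[2]+m["cx"],m["fy"]*p[1]/p[2]+m["cy"]])
E
python3 - <<'E'
import cv2,numpy as np
from h import *
a=cv2.imread("pics/scene0.png")[140:280,155:305]; b=cv2.imread("pics/side0.png")[135:315,230:410]
cv2.imwrite("pics/z.png",np.hstack([cv2.resize(a[:,:],(390,364),interpolation=2),cv2.resize(b,(364,364),interpolation=2)]))
cv2.imwrite("pics/z2.png",np.hstack([cv2.resize(cv2.imread("pics/scene0.png")[140:210,230:300],(390,390),interpolation=2),cv2.resize(cv2.imread("pics/side0.png")[205:285,245:325],(400,390),interpolation=2)]))
for n,ps in(("scene",[(206,188),(291,207),(262,273),(167,236)]),("side",[(322,145),(403,190),(361,232),(275,185)])):
    P=[plane(n,*p,.141) for p in ps]; print(n,np.round(P,3),[round(float(np.linalg.norm(P[i]-P[i-1])),3) for i in range(4)])
E
```

```text
scene [[ 0.657 -0.119  0.141]
 [ 0.62   0.082  0.141]
 [ 0.807  0.11   0.141]
 [ 0.817 -0.107  0.141]] [0.161, 0.204, 0.189, 0.218]
side [[ 0.799  0.104  0.141]
 [ 0.795 -0.116  0.141]
 [ 0.639 -0.128  0.141]
 [ 0.621  0.077  0.141]] [0.18, 0.22, 0.156, 0.206]
```

View pics/z2.png

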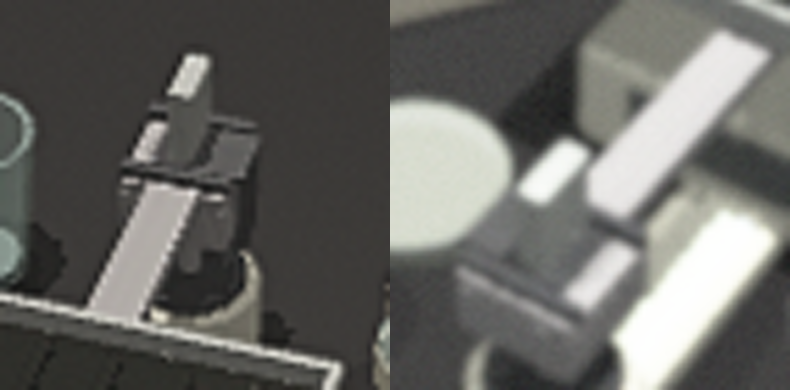

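View pics/z.png

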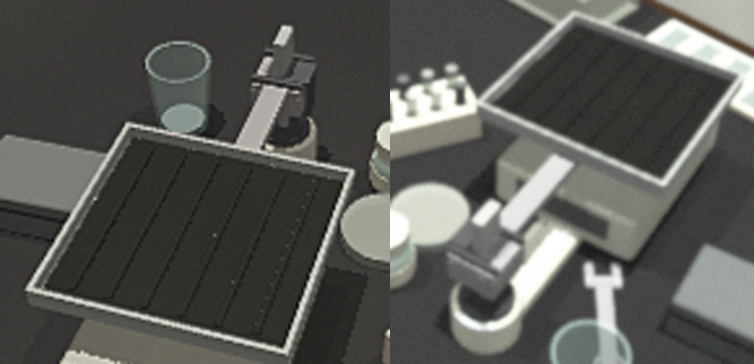

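```bash
python3 - <<'E'
from h import *
s=lambda x,y:("scene",230+x/5.571,140+y/5.571)
d=lambda x,y:("side",245+(x-390)/5,205+y/4.875)
print("fin top", plane(*s(190,76),.1635),plane(*d(555,171),.1635),tri(s(190,76),d(555,171)))
a=lambda x,y:("scene",155+x/2.6,140+y/2.6); b=lambda x,y:("side",230+(x-390)/2.022,135+y/2.022)
for p,q in (((128,124),(670,184)),((354,172),(480,103)),((287,352),(573,12)),((28,290),(740,82))): print("tray",tri(a(*p),b(*q)).round(4))
def yaw(p,q,z): v=plane(*p,z)-plane(*q,z); return np.degrees(np.arctan2(v[1],v[0]))
print("tongue yaw",yaw(s(90,310),s(150,190),.115),yaw(s(140,318),s(197,200),.115),yaw(d(770,48),d(625,215),.115),yaw(d(715,35),d(590,180),.115))
print("fin yaw",yaw(s(168,95),s(187,56),.1635),yaw(s(191,98),s(211,58),.1635),yaw(d(570,137),d(518,187),.1635),yaw(d(590,153),d(540,205),.1635))
print("beaker",plane("side",326,338,0),"jar",plane("side",228,270,0), plane("scene",224,160,.085))
E
```

```text
fin top [ 0.50402744 -0.04733637  0.1635    ] [ 0.50320495 -0.05063739  0.1635    ] [ 0.50346762 -0.04885485  0.16229401]
tray [ 0.6593 -0.1258  0.1411]
tray [0.6179 0.0794 0.1397]
tray [0.8091 0.1183 0.1406]
tray [ 0.8462 -0.0872  0.1333]
tongue yaw 10.824047120440866 10.554915082761115 11.786315243100965 12.904321268435423
fin yaw 11.722989328039564 10.905473890540433 8.793564843633327 10.415765571203668
beaker [ 5.02086787e-01 -1.76118485e-01 -1.11022302e-16] jar [0.47468405 0.06912638 0.        ] [ 0.49053688 -0.17840264  0.085     ]
```

The fin top centre is at about (0.5035, −0.049), and the rocker yaw is about 11.3°. The views show the tongue running from (247,196) to the coupler at (262,165) in scene pixels. I'm moving above the fin now.

step_arm(moves=[{"dp":[30,-28,0],"dr":[0,0,0],"fingers":0},{"dp":[40,-38,0],"dr":[0,0,0],"fingers":0},{"dp":[40,-38,0],"dr":[0,0,0],"fingers":0},{"dp":[40,-38,0],"dr":[0,0,0],"fingers":0},{"dp":[40,-38,0],"dr":[0,0,0],"fingers":0}], squeeze=50)

```text
time_s: 0.72
tool_pos: [0.3404, -0.3742, 0.2222]
tool_rot: [-180.0, 0.0, 20.1]
force: [0.8, -0.3, -0.8]
grip_width: 0.0871
grasp_force: 0.0
```

step_arm(moves=[{"dp":[40,-38,0],"dr":[0,0,0],"fingers":0},{"dp":[40,-38,0],"dr":[0,0,0],"fingers":0},{"dp":[40,-38,0],"dr":[0,0,0],"fingers":0},{"dp":[40,-38,0],"dr":[0,0,0],"fingers":0},{"dp":[30,-28,0],"dr":[0,0,0],"fingers":0}])

```text
time_s: 1.35
tool_pos: [0.4571, -0.1392, 0.2224]
tool_rot: [180.0, 0.0, 20.2]
force: [-0.2, -1.0, 0.7]
grip_width: 0.087
grasp_force: 0.0
```

step_arm(moves=[{"dp":[30,-28,0],"dr":[0,0,0],"fingers":0},{"dp":[26,-24,0],"dr":[0,0,0],"fingers":0},{"dp":[0,0,0],"dr":[0,0,0.05],"fingers":0},{"dp":[0,0,0],"dr":[0,0,0.1],"fingers":0},{"dp":[0,0,0],"dr":[0,0,0],"fingers":0}])

```text
time_s: 1.98
tool_pos: [0.4909, -0.0736, 0.2221]
tool_rot: [-180.0, 0.0, 11.6]
force: [-0.5, -0.2, 0.0]
grip_width: 0.087
grasp_force: 0.0
```

```bash
python3 - <<'E'
import cv2,json
from h import *
m=env.camera_model("wrist"); im=env.read_camera("wrist")[:,:,::-1]
json.dump({k:np.array(v).tolist() for k,v in m.items()},open("w.json","w"))
cv2.imwrite("pics/w1.png",im)
print(env.get_obs()["tool_pos"], proj("wrist",np.array([.5035,-.049,.1635])))
E
```

```text
[ 0.49094949 -0.07370547  0.2222136 ] [236.36750214 202.60302035]
```

View pics/w1.png

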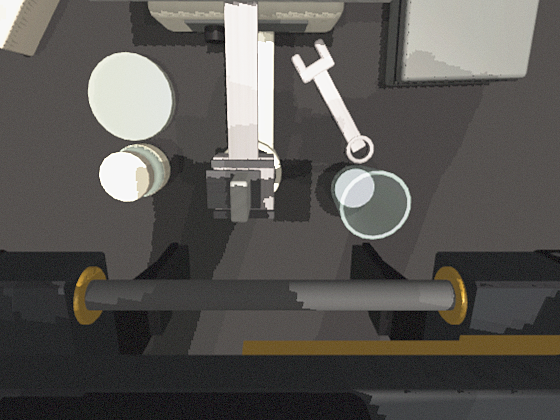

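The wrist view shows the fin top at about (239,201) and the tongue running straight up the image, so the yaw is aligned. The beaker at (375,205) and jar at (128,175) are well clear of the fingers.

```bash
python3 - <<'E'
import json
from h import *
import cv2
m=json.load(open("w.json"))
P=plane("wrist",239,201,.1635,m); o=env.get_obs()
print(P)
R=cv2.Rodrigues(np.zeros(3))[0]
from scipy.spatial.transform import Rotation as Ro
R=Ro.from_euler("xyz",o["tool_rot"],degrees=True).as_matrix()
for T in (P,np.array([.5035,-.049,.1635])): print(R.T@(np.append(T[:2],.1285)-o["tool_pos"])*1000)
im=cv2.imread("pics/w1.png"); print(im[205,222:256].mean(1).astype(int)); print(im[174:226,239].mean(1).astype(int))
print(proj("side",np.array([.5035,-.049,.1635])))
E
```

```text
[ 0.50500264 -0.05051237  0.1635    ]
[ 18.48912854 -19.87292106  93.70629477]
[ 17.3215526  -21.65672574  93.70733693]
[ 78  73  73  78  79  66  54  46  65 111 120 119 118 116 114 115 113 118
 112 114 112 108 110 107 108 102 100 104  93  64  49  57  51  59]
[106 105 102 103 105 107 110 171 218 231 245 199  96 110 115 116 115 110
 113 111 116 115 113 118 113 117 116 120 116 119 114 118 118 110 112 113
 117 119 113 112 119 113 117 118 113 117 120 105  81  72  78  77]
[277.45256852 239.48353898]
```

step_arm(moves=[{"dp":[18,-20,0],"dr":[0,0,0],"fingers":0},{"dp":[0,0,25],"dr":[0,0,0],"fingers":0},{"dp":[0,0,30],"dr":[0,0,0],"fingers":0},{"dp":[0,0,25],"dr":[0,0,0],"fingers":0},{"dp":[0,0,13],"dr":[0,0,0],"fingers":0}])

```text
time_s: 2.65
tool_pos: [0.504, -0.0506, 0.1281]
tool_rot: [-180.0, 0.1, 11.6]
force: [-0.7, 0.4, 0.1]
grip_width: 0.0872
grasp_force: 0.0
```

step_arm(moves=[{"dp":[0,0,0],"dr":[0,0,0],"fingers":0.6},{"dp":[0,0,0],"dr":[0,0,0],"fingers":0.8},{"dp":[0,0,0],"dr":[0,0,0],"fingers":1},{"dp":[0,0,0],"dr":[0,0,0],"fingers":1},{"dp":[0,0,0],"dr":[0,0,0],"fingers":1}], squeeze=50)

```text
time_s: 3.28
tool_pos: [0.505, -0.0505, 0.1298]
tool_rot: [180.0, -0.0, 11.5]
force: [0.1, 0.4, -0.7]
grip_width: 0.0448
grasp_force: 0.0
```

step_arm(moves=[{"dp":[0,0,0],"dr":[0,0,0],"fingers":1},{"dp":[0,0,0],"dr":[0,0,0],"fingers":1},{"dp":[0,0,0],"dr":[0,0,0],"fingers":1},{"dp":[0,0,0],"dr":[0,0,0],"fingers":1},{"dp":[0,0,0],"dr":[0,0,0],"fingers":1}])

```text
time_s: 3.9
tool_pos: [0.5045, -0.0486, 0.1295]
tool_rot: [-179.9, 0.0, 11.6]
force: [-1.1, 5.1, 1.8]
grip_width: 0.0114
grasp_force: 50.0
```

step_arm(moves=[{"dp":[0,0,0],"dr":[0,0,0],"fingers":1},{"dp":[0,0,0],"dr":[0,0,0],"fingers":1},{"dp":[0,0,0],"dr":[0,0,0],"fingers":1},{"dp":[0,0,0],"dr":[0,0,0],"fingers":1},{"dp":[0,0,0],"dr":[0,0,0],"fingers":1}])

```text
time_s: 4.53
tool_pos: [0.5045, -0.0487, 0.1295]
tool_rot: [-179.9, 0.0, 11.6]
force: [-2.0, 5.8, 0.8]
grip_width: 0.0119
grasp_force: 50.0
```

The pinch holds at 12 mm, with the latch against its closed stop. Next I pull it sideways, along tool −y.

step_arm(moves=[{"dp":[0,-4,0],"dr":[0,0,0],"fingers":1},{"dp":[0,-4,0],"dr":[0,0,0],"fingers":1},{"dp":[0,-4,0],"dr":[0,0,0],"fingers":1},{"dp":[0,-2,0],"dr":[0,0,0],"fingers":1},{"dp":[0,0,0],"dr":[0,0,0],"fingers":1}])

```text
time_s: 5.15
tool_pos: [0.5024, -0.0386, 0.1295]
tool_rot: [179.8, -0.0, 11.4]
force: [2.7, -5.8, -1.8]
grip_width: 0.0116
grasp_force: 50.0
```

step_arm(moves=[{"dp":[0,0,0],"dr":[0,0,0],"fingers":1},{"dp":[0,0,0],"dr":[0,0,0],"fingers":1},{"dp":[0,0,0],"dr":[0,0,0],"fingers":1},{"dp":[0,0,0],"dr":[0,0,0],"fingers":1},{"dp":[0,0,0],"dr":[0,0,0],"fingers":1}])

```text
time_s: 5.78
tool_pos: [0.5025, -0.0388, 0.1295]
tool_rot: [179.8, -0.0, 11.4]
force: [2.9, -5.6, -2.3]
grip_width: 0.0113
grasp_force: 50.0
```

The latch is open by about 10 mm, and the 6.3 N force matches the spring. Now I lift along the hinge arc, turning the tool with the tongue.

step_arm(moves=[{"dp":[0.5,0,-4.7],"dr":[0,-0.02,0],"fingers":1},{"dp":[0.5,0,-4.7],"dr":[0,-0.02,0],"fingers":1},{"dp":[0.5,0,-4.7],"dr":[0,-0.02,0],"fingers":1},{"dp":[0.5,0,-4.7],"dr":[0,-0.02,0],"fingers":1},{"dp":[0,0,0],"dr":[0,0,0],"fingers":1}])

```text
time_s: 6.4
tool_pos: [0.505, -0.0383, 0.1479]
tool_rot: [179.9, 4.6, 11.4]
force: [3.2, -5.3, -4.6]
grip_width: 0.0115
grasp_force: 50.0
```

step_arm(moves=[{"dp":[0.5,0,-4.7],"dr":[0,-0.02,0],"fingers":1},{"dp":[0.5,0,-4.7],"dr":[0,-0.02,0],"fingers":1},{"dp":[0.5,0,-4.7],"dr":[0,-0.02,0],"fingers":1},{"dp":[0.5,0,-4.7],"dr":[0,-0.02,0],"fingers":1},{"dp":[0.5,0,-4.7],"dr":[0,-0.02,0],"fingers":1}])

```text
time_s: 7.02
tool_pos: [0.5103, -0.0373, 0.1707]
tool_rot: [179.8, 10.3, 11.4]
force: [3.1, -4.7, -3.9]
grip_width: 0.0115
grasp_force: 50.0
```

step_arm(moves=[{"dp":[0.5,0,-4.7],"dr":[0,-0.02,0],"fingers":1},{"dp":[0.5,0,-4.7],"dr":[0,-0.02,0],"fingers":1},{"dp":[0.5,0,-4.7],"dr":[0,-0.02,0],"fingers":1},{"dp":[0.5,0,-4.7],"dr":[0,-0.02,0],"fingers":1},{"dp":[0.2,0,-2.4],"dr":[0,-0.01,0],"fingers":1}])

```text
time_s: 7.65
tool_pos: [0.517, -0.036, 0.1907]
tool_rot: [179.8, 15.5, 11.4]
force: [3.1, -6.0, -4.7]
grip_width: 0.0118
grasp_force: 50.0
```

step_arm(moves=[{"dp":[0,0,0],"dr":[0,0,0],"fingers":1},{"dp":[0,0,0],"dr":[0,0,0],"fingers":1},{"dp":[0,0,0],"dr":[0,0,0],"fingers":1},{"dp":[0,0,0],"dr":[0,0,0],"fingers":1},{"dp":[0,0,0],"dr":[0,0,0],"fingers":1}])

```text
time_s: 8.28
tool_pos: [0.5169, -0.0361, 0.1906]
tool_rot: [179.8, 15.4, 11.4]
force: [2.5, -5.0, -4.7]
grip_width: 0.0111
grasp_force: 50.0
```

```bash
python3 - <<'E'
import cv2
from h import *
a=env.read_camera("scene")[:,:,::-1][130:290,140:380]; b=env.read_camera("side")[:,:,::-1][135:355,200:460]
cv2.imwrite("pics/end.png",np.hstack([cv2.resize(a,(390,260)),cv2.resize(b,(390,260*390*220//260//260))[:260] if 0 else cv2.resize(b,(307,260))]))
o=env.get_obs();print(o["tool_pos"],o["tool_rot"],o["force"],o["joint_velocities"])
E
```

```text
[ 0.51692806 -0.03602255  0.19061589] [179.83081375  15.43210928  11.37069115] [ 3.23161309 -5.55906449 -4.42132512] [-0.04796555 -0.0595274   0.05369346  0.05398627  0.04861777 -0.00136204
 -0.05497645]
```

View pics/end.png

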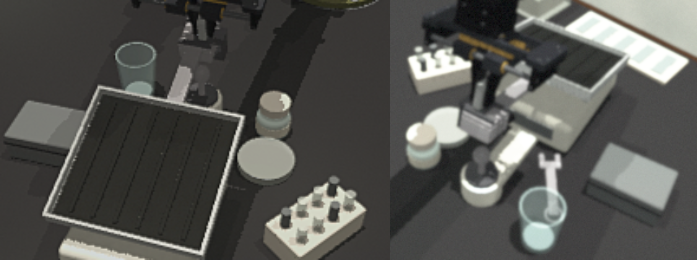

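The coupler at (483,125) in the picture is lifted clear and held in the fingers about 61 mm up. The ball is exposed at (482,165), and the bystanders are where they were.

```bash
python3 -c "
from cell import env
print(env.sign_off())"
```

```text
the job is handed in; nothing more can be done
None
```

I pulled the latch open by about 10 mm, lifted the tongue off the ball and handed the job in with the gripper holding it steady about 6 cm above its seat; nothing else on the counter looks moved, and no verdict was shown.

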